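# Click the label dispenser's side guide home and lock it

## Robot

A 6-joint arm with a two-finger parallel gripper is mounted at the origin on a cart in front of the work surface, level with it; the furniture and walls round the work are solid. World frame = base frame: x ahead of the robot, y to its left, z up, the work surface at z = 0. Lengths are in m, angles in degrees, forces in N, time in s.
With the tool pointing down it reaches from about 0.35 to 0.875 m from the base axis. Payload 4.2 kg.
Tool frame: the origin (TCP) lies at the very end of the fingers, on their centre line; the grasp point (between the pads) lies 19 mm behind it; z points along the fingers, y is the line along which they close (so a half turn about z gives the same grasp; the last joint's range is limited). The gripper opens to 87 mm and grips with 3 to 60 N. Pads are 19 mm wide; open, the fingers measure 117 mm over their backs; the gripper's body (75 mm by 190 mm) begins 51 mm behind the grasp point.
Start: joints at [91.822, 22.042, 0.453, 0, -68.411, -14.817], TCP at [0.141, 0.609, 0.223] pointing down, gripper open.
Joint ranges: [-179.83, 179.83], [-69.29, 118.12], [-61.27, 80.66], [-181.25, 117.63], [-171.15, -9.14], [-177.46, 177.46]. Speed limits (degrees/s): [159.86, 159.86, 180, 180, 180, 180].

## Interface

Orientations are given as a 3x3 rotation matrix whose columns are the frame's x, y, z axes.
In Python, from station import sense, cams, r gives the robot as it stands. The module is installed in compiled form; this text tells all that it offers.
- The arm moves only by the tool step_arm, never from a script. Its argument "targets" is text: rows parted by semicolons, each of 4 numbers parted by spaces: the shift along the tool's x, y, z in cm, then the turn about the tool's z in degrees. In form: x y z turn; .... A call has 1 to 12 rows; each row shifts and turns the commanded pose from where the row before left it, along the tool's axes as they then stand; what a row does not reach is not made up. A row lasts 1/12 s, in which the tool goes at most 41.7 mm and 7.16 degrees, less where a joint would pass 70% of its speed; a pose out of reach is approached as far as the arm can. A call with a gripper value outside its range is refused whole. "claw" is the finger opening in cm, from 0 to 8.7, set as the call begins (left out, the last holds). The fingers move at their own pace and stop on an object; the grip force is fixed at half the most. Time passes only in rows, so rows that do not move let the fingers close. It gives the time, the measured TCP pose, the force, the opening and the grip force at its end, in the units of the state.
- sense(): the state, without advancing time (a new reading comes with each control period).
- cams.capture(name): name is "scene" or "top" or "wrist"; returns a dict with "frame" (420x560x3 uint8, blue, green, red), "vertical_fov" (degrees; the focal length in pixels is half the picture's height over the tangent of half this angle, whatever the lens; pixels are square), "cx", "cy" (the principal point, pixels), "eye" and "rotation" of the camera in the world; the wrist camera has in their place "tool_from_camera" (4x4, takes a point from camera to tool coordinates, whose origin is the TCP and whose axes are the flange's). Camera axes: x right, y down, z forward; pixel columns grow to the right and rows downward; lengths in m; the calibration is good to about 2 mm. A picture is of the moment at which its call begins: read the wrist's pose just before it. There is no depth.
- r.finish_job(): hands the job in; it is judged then, once.
The state is a dict: "time_s": time; "joints": joint angles; "joint_velocities": joint speeds; "effort": joint torques, N m; "tcp_pos": TCP position; "ee_rot": TCP orientation; "wrist_force": force on the tool from outside, world axes, zero at the start; "moment": the same for the moment, N m; "gripper_width": opening from 0.0 (shut) to 1.0 (fully open); "gripper_force": force on a finger pad.
Only numpy, scipy, OpenCV 4.12 (cv2) and the standard library are available. Lean on these libraries where they do the work, as an engineer would, in place of code of your own. Each camera call takes 0.05 s, during which the arm holds its last target. There are 200 camera calls.

## Task

A fresh roll of labels lies loose in the desk dispenser. Push the sliding guide along its rail, past the wider notches, until the roll is against the fixed end plate and the guide has clicked into the notch that holds the roll snugly; then press the lock lever on the guide all the way down and take the hand away. Only push: do not lift the roll off its rods, and leave the things standing around where they are.

Things in the scene. Friction and masses are not known exactly. Their poses are not given: they have to be found in the camera images.
- dispenser: Label roll dispenser, fixed: grey base 250 (x) x 112 mm, top 11 mm up; origin on the worktop under its middle. x runs along the notched rail (20 mm wide, top 17 mm up) to the fixed end plate, inner face at x = 108 mm, 72 mm wide, 103 mm high. Two 10 mm rods (y = +-26 mm, axes 24 mm up, from x = -15 mm on) carry the roll. Tear-off bar along the +y edge beside it, 34 mm high.
- guide (a joint): Slide of the guide along dispenser +x, m. Clear gap to the end plate = 0.135 - value. A sprung ball clicks into notches at 0.0135, 0.0335, 0.0535, 0.0735, 0.0935; the 60 mm roll's snug notch is 0.0735, the last it lets you reach. Sliding takes 1 to 3 N, leaving a notch 6 N slowly, up to 13 N at 20 mm/s; let go within 2.5 mm of a notch, the guide is drawn in. It cannot be lifted.
- guide_push (a point): Middle of the face to push: the flat outer end of the guide's black carriage, facing dispenser -x, 36 mm wide, 18 to 45 mm above the worktop (this point 32 mm). The carriage runs 70 mm from here to the guide's face towards the roll, on an aluminium plate 72 mm wide, 103 mm high like the end plate.
- lock_lever (a joint): Lock lever on the carriage, rad: 0 = raised, 0.5 = fully down. Pivot across the carriage, 60 mm from its outer end, 36 mm up. It stays where it is left and takes 1 to 3 N at the pad. A tooth under it enters the rail: it goes down past about 0.41 only when the guide sits in a notch, and then locks the guide.
- lever_pad (a point): Middle of the upper face of the lever's dark ribbed thumb pad, 22 mm along the rail x 24 mm across, at the lever's free end, towards the outer end of the carriage. About 73 mm above the worktop when raised, 52 mm fully down; going down it also moves 13 mm towards the outer end (dispenser -x).
- label_roll: The white label roll in the dispenser, 90 mm across and 60 mm wide, 0.12 kg, lying on the two rods with its axis along the dispenser's x. Origin in the middle of its side face towards the guide, 67 mm above the worktop; its own z axis points along the roll's axis towards the end plate.
- small_roll: Bystander: spare smaller label roll, 72 mm across, 45 mm high, lying on its side face on the worktop. Origin at the centre of its underside.
- marker: Bystander: white marker pen with a green cap, 135 mm long, 17 mm thick, lying on the worktop. Origin at its centre, on the worktop, long axis y.
- oximeter_loose: Bystander: finger oximeter, blue and white, 60 x 54 x 30 mm, on the worktop. Origin at the centre of its underside.

How it is judged:
By the outcome, as a careful person would: the job done as asked, in the order asked, and still so for the second after the job is handed in, with the robot touching nothing.
It also fails if it takes over 42 s, if anything falls off the work surface, if the arm or the gripper's body presses on something with over 40 N, if the wrist force passes 120 N, or if a joint passes its speed limit or range.

## Working session

There is one attempt and no reset: what is moved stays moved. The work goes in short steps, Python scripts to look and compute and a tool call to move; the robot and the scene stay as the last step left them, time stands still between calls to the robot, and variables do not carry over. Pictures are saved under pics/ and viewed, at most 10 in all, crops included, and the job is handed in when it is done.

Besides the shell and the picture viewer there is one more tool, called after "Request:" by a JSON object that holds its "api" and its "payload". step_arm: Moves the arm, as the interface text tells. Its arguments: {"type":"object","properties":{"targets":{"type":"string"},"claw":{"type":"number"}},"required":["targets"]}

```bash
mkdir -p pics; cat > h.py <<'E'
import numpy as np,cv2
from station import sense,cams,r
def ray(c,u,v):
    h=c["frame"].shape[0]; f=h/2/np.tan(np.radians(c["vertical_fov"])/2)
    return np.array(c["rotation"])@np.array([(u-c["cx"])/f,(v-c["cy"])/f,1])
def onz(c,u,v,z):
    d=ray(c,u,v); e=np.array(c["eye"]); return e+d*(z-e[2])/d[2]
def proj(c,p):
    h=c["frame"].shape[0]; f=h/2/np.tan(np.radians(c["vertical_fov"])/2)
    q=np.array(c["rotation"]).T@(np.array(p)-np.array(c["eye"])); return q[:2]/q[2]*f+[c["cx"],c["cy"]]
E
python3 - <<'E'
from h import *
import pickle
for n in("scene","top"):
    c=cams.capture(n);pickle.dump(c,open(n+".pkl","wb"));cv2.imwrite(f"pics/{n}.png",cv2.resize(c["frame"],(784,588),interpolation=cv2.INTER_CUBIC))
    print(n,c["vertical_fov"],c["cx"],c["cy"],c["eye"],np.round(c["rotation"],3).tolist())
s=sense();print(s["time_s"],s["tcp_pos"],np.round(s["ee_rot"],3).tolist())
E
```

```text
scene 50.229207764796556 283.4394430526944 211.34668287791726 [-0.04587405 -0.65601734  0.64346718] [[0.505, -0.57, 0.648], [-0.863, -0.349, 0.366], [0.017, -0.744, -0.668]]
top 47.81066774082878 282.66457972391123 205.56621152483802 [ 0.36127538 -0.35329265  0.93907027] [[-0.018, -0.985, 0.171], [-1.0, 0.022, 0.018], [-0.022, -0.171, -0.985]]
0.1 [0.1404077  0.60847326 0.22156476] [[0.974, -0.225, -0.0], [-0.225, -0.974, -0.002], [0.0, 0.002, -1.0]]
```

View pics/scene.png

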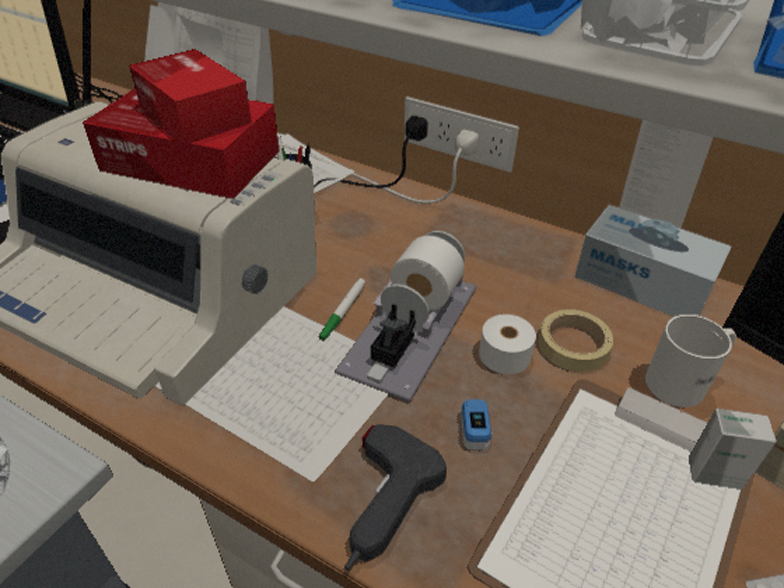

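View pics/top.png

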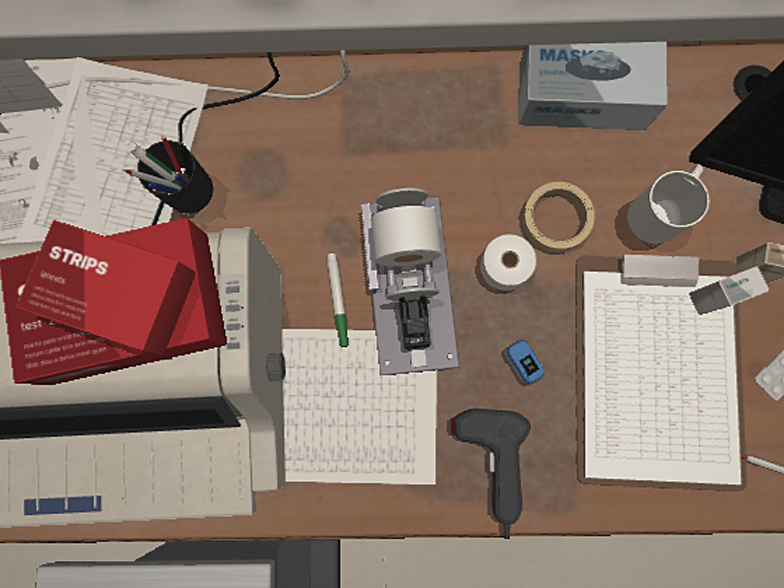

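The pictures show the dispenser with its end plate away from the robot (top view: plate near (402,192), carriage near (414,322)) and the lever facing the robot. The marker is to its left and the spare roll and oximeter are to its right. I'll take an enlarged crop next.

```bash
python3 - <<'E'
from h import *
import pickle
c=pickle.load(open("top.pkl","rb"))
a=c["frame"][125:275,240:345]
cv2.imwrite("pics/topc.png",cv2.resize(a,None,fx=4,fy=4,interpolation=cv2.INTER_CUBIC))
for u,v in((379,374),(459,366),(437,193),(362,205)): print(onz(c,u/1.4,v/1.4,0.011))
E
```

```text
[ 0.4012891  -0.31056889  0.011     ]
[ 0.41019687 -0.42191479  0.011     ]
[ 0.66093401 -0.39859055  0.011     ]
[ 0.64553593 -0.28922207  0.011     ]
```

View pics/topc.png

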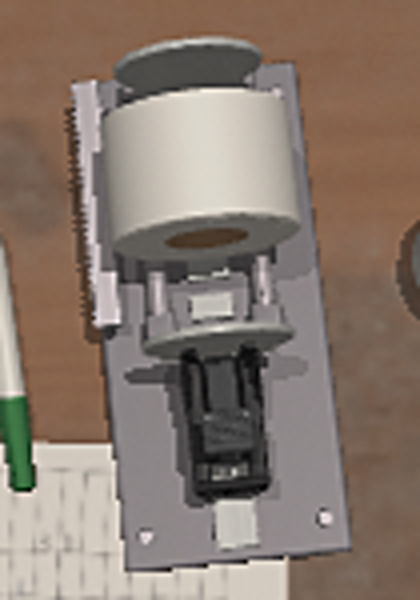

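Crop: the base corners are at crop px (127,571), (351,549) and (297,63), and the carriage's outer end is at about (228,498). Next I'll work out the dispenser pose and check how tall the printer boxes are, since the arm has to pass over them.

```bash
python3 - <<'E'
from h import *
import pickle
from scipy.optimize import least_squares
t=pickle.load(open("top.pkl","rb"));s=pickle.load(open("scene.pkl","rb"))
def tri(a,b):
    A=[];B=[]
    for c,(u,v) in((t,a),(s,b)):
        d=ray(c,u/1.4,v/1.4);d/=np.linalg.norm(d);M=np.eye(3)-np.outer(d,d);A.append(M);B.append(M@np.array(c["eye"]))
    return np.linalg.lstsq(np.vstack(A),np.hstack(B),rcond=None)[0]
print("box",tri((193,262),(245,84)),"printer",tri((247,229),(313,168)))
cr=lambda u,v:(240+u/4,125+v/4)
obs=[(t,cr(127,571),(-.125,.056,.011)),(t,cr(351,549),(-.125,-.056,.011)),(t,cr(297,63),(.125,-.056,.011)),
 (s,(339/1.4,373/1.4),(-.125,.056,.011)),(s,(410/1.4,394/1.4),(-.125,-.056,.011)),(s,(475/1.4,287/1.4),(.125,-.056,.011))]
def P(q,l): x,y,a=q; return np.array([x+np.cos(a)*l[0]-np.sin(a)*l[1],y+np.sin(a)*l[0]+np.cos(a)*l[1],l[2]])
f=lambda q:np.hstack([proj(c,P(q,l))-o for c,o,l in obs])
z=least_squares(f,[.53,-.355,.09]);q=z.x;print(q,np.degrees(q[2]),z.fun.round(1))
np.save("disp.npy",q)
for qq in(0,.0135):
    for l in((-.097+qq,0,.018),(-.097+qq,0,.045)):
        print(qq,l,(proj(t,P(q,l))-[240,125])*4)
for l in((-.15,0,0),(-.0235,0,0)):p=P(q,l);print(p,np.hypot(*p[:2]),np.degrees(np.arctan2(p[1],p[0])))
E
```

```text
box [ 0.49202917 -0.1460198   0.32989002] printer [ 0.56730557 -0.16731743  0.18595301]
[ 0.52766316 -0.35726508  0.09120184] 5.225480769536165 [ 0.2  1.   1.4  0.1 -0.6 -1.2 -3.1 -2.7  0.9  3.   1.6 -2.5]
0 (-0.097, 0, 0.018) [235.74094181 503.90593724]
0 (-0.097, 0, 0.045) [236.43394556 499.53936296]
0.0135 (-0.0835, 0, 0.018) [232.54722204 476.26308632]
0.0135 (-0.0835, 0, 0.045) [233.14349214 471.08613379]
[ 0.37828656 -0.3709264   0.        ] 0.529799123671281 -44.43715246778
[ 0.50426082 -0.35940535  0.        ] 0.6192343526889719 -35.47887817154612
```

Request:
{"api": "step_arm", "payload": {"targets": "0 0 -4 0;0 2.5 -3.2 0;0 2.5 -3.2 0;0 2.9 -2.9 0;0 2.9 -2.9 0;0 2.9 -2.9 0;0 2.9 -1 0;3.92 0.17 0 5;3.92 0.17 0 5;3.92 0.17 0 5;3.92 0.17 0 5;3.92 0.17 0 5", "claw": 0}}

```text
time_s: 1.1
tcp_pos: [0.2801, 0.3625, 0.423]
ee_rot: [[0.786, -0.618, -0.001], [-0.618, -0.786, -0.001], [0.0, 0.001, -1.0]]
wrist_force: [0.7, 1.5, 0.9]
gripper_width: 0.172
gripper_force: 0.0
```

Request:
{"api": "step_arm", "payload": {"targets": "3.92 0.17 0 5;3.92 0.17 0 5;3.92 0.17 0 5;3.92 0.17 0 5;3.92 0.17 0 5;3.92 0.17 0 5;3.92 0.17 0 5;3.92 0.17 0 5;3.92 0.17 0 5;3.92 0.17 0 5;3.92 0.17 0 5;3.92 0.17 0 5"}}

```text
time_s: 2.1
tcp_pos: [0.4474, -0.0553, 0.4229]
ee_rot: [[-0.143, -0.99, -0.001], [-0.99, 0.143, -0.0], [0.0, 0.001, -1.0]]
wrist_force: [1.6, -1.1, 0.7]
gripper_width: 0.003
gripper_force: 0.0
```

Request:
{"api": "step_arm", "payload": {"targets": "3.92 0.17 0 5;3.92 0.17 0 5;3.92 0.17 0 5;3.92 0.17 0 5;3.92 0.17 0 5;3.92 0.17 0 5;3.92 0.17 0 5;0 0 3 7;0 0 3 7;0 0 3 7;0 0 3 7;0 0 3 7"}}

```text
time_s: 3.1
tcp_pos: [0.3305, -0.2976, 0.272]
ee_rot: [[-0.98, -0.201, -0.0], [-0.201, 0.98, 0.0], [0.0, 0.0, -1.0]]
wrist_force: [0.4, -0.5, -0.6]
gripper_width: 0.007
gripper_force: 0.0
```

```bash
cat > t.py <<'E'
from h import *
q=np.load("disp.npy")
def loc(p):
    a=q[2];d=np.array(p)[:2]-q[:2];return np.array([np.cos(a)*d[0]+np.sin(a)*d[1],-np.sin(a)*d[0]+np.cos(a)*d[1],p[2]])
def wr(l):
    a=q[2];return np.array([q[0]+np.cos(a)*l[0]-np.sin(a)*l[1],q[1]+np.sin(a)*l[0]+np.cos(a)*l[1],l[2]])
def togo(l,yaw):
    s=sense();R=np.array(s["ee_rot"]);y=np.degrees(np.arctan2(R[1,0],R[0,0]))
    print("t",s["time_s"],"tcp local mm",(loc(s["tcp_pos"])*1000).round(1),"togo cm",(R.T@(wr(l)-np.array(s["tcp_pos"]))*100).round(2),"turn",round((y-yaw+180)%360-180,2),"j",np.round(s["joints"],1))
E
python3 - <<'E'
from t import *
togo((-.145,0,.12),np.degrees(q[2])+180)
E
```

```text
t 3.1 tcp local mm [-190.9   77.4  272. ] togo cm [-3.7  -8.21 15.19] turn 6.4 j [-20.9   2.  -18.4  -0.  -69.7 -57.4]
```

Request:
{"api": "step_arm", "payload": {"targets": "-1.23 -2.74 2 0;-1.23 -2.74 2 0;-1.24 -2.73 2 0;0 0 2 6.4;0 0 2 0;0 0 0 0"}}

```text
time_s: 3.6
tcp_pos: [0.3819, -0.3687, 0.1685]
ee_rot: [[-0.995, -0.096, -0.009], [-0.096, 0.995, 0.006], [0.008, 0.007, -1.0]]
wrist_force: [-0.7, 0.1, -1.4]
gripper_width: 0.004
gripper_force: 0.0
```

```bash
python3 - <<'E'
from t import *
import pickle
s=sense();c=cams.capture("wrist")
R=np.eye(4);R[:3,:3]=s["ee_rot"];R[:3,3]=s["tcp_pos"];M=R@np.array(c["tool_from_camera"])
c["eye"]=M[:3,3];c["rotation"]=M[:3,:3];pickle.dump(c,open("w1.pkl","wb"))
cv2.imwrite("pics/w1.png",cv2.resize(c["frame"],(784,588),interpolation=cv2.INTER_CUBIC))
togo((-.145,0,.024),np.degrees(q[2])+180);print(c["eye"],loc(c["eye"]),np.round(c["rotation"],2).tolist())
E
```

```text
t 3.65 tcp local mm [-145.2    1.   171.1] togo cm [-0.1  -0.15 14.71] turn 0.37 j [-26.5  15.8 -16.7  -0.  -57.9 -57.9]
[ 0.31442432 -0.37620384  0.33110755] [-0.21407747  0.00056077  0.33110755] [[-0.1, 0.97, 0.24], [1.0, 0.09, 0.03], [0.01, 0.25, -0.97]]
```

View pics/w1.png

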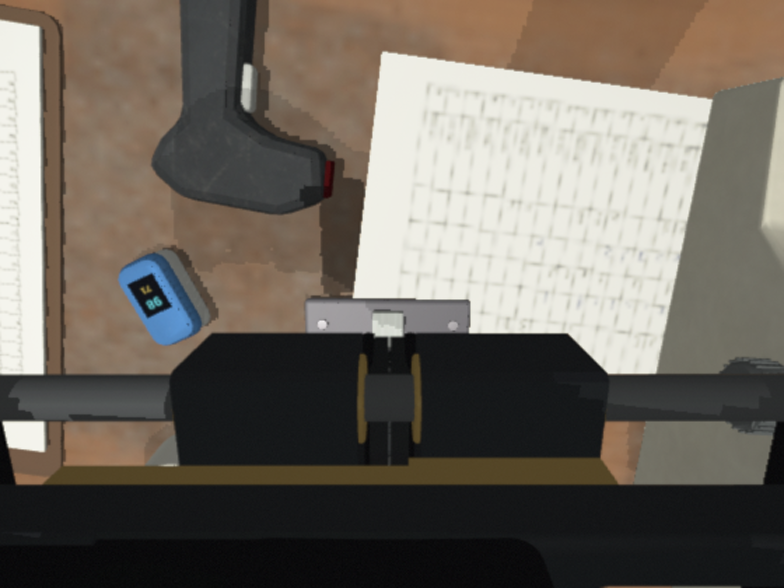

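The wrist view shows the outer base corners at (306,300) and (470,300), the rail end at x≈388 and the finger centre line at ≈389. The alignment is good. I'll check the x offset from these corners.

```bash
python3 - <<'E'
from t import *
import pickle
c=pickle.load(open("w1.pkl","rb"))
for u,v in((306,299.5),(470,299.5)): print(loc(onz(c,u/1.4,v/1.4,.011))*1000)
togo((-.135,0,.024),np.degrees(q[2])+180)
E
```

```text
[-125.57819153  -51.49871255   11.        ]
[-125.99538092   57.6201491    11.        ]
t 3.65 tcp local mm [-145.2    1.   171.1] togo cm [-1.1  -0.16 14.71] turn 0.37 j [-26.5  15.8 -16.7  -0.  -57.9 -57.9]
```

Request:
{"api": "step_arm", "payload": {"targets": "0 0 3.7 0;0 0 3.7 0;0 0 3.7 0;0 0 2.4 0;0 0 1.2 0;0 0 0 0;-1 0 0 0;-1 0 0 0;-0.8 0 0 0;0 0 0 0"}}

```text
time_s: 4.48
tcp_pos: [0.416, -0.3682, 0.0285]
ee_rot: [[-0.995, -0.1, 0.005], [-0.1, 0.995, -0.003], [-0.005, -0.003, -1.0]]
wrist_force: [-0.5, -0.7, 0.1]
gripper_width: 0.004
gripper_force: 0.0
```

Request:
{"api": "step_arm", "payload": {"targets": "-0.15 0 0 0;-0.15 0 0 0;-0.15 0 0 0;-0.15 0 0 0;-0.15 0 0 0;-0.15 0 0 0;-0.15 0 0 0;-0.15 0 0 0;-0.15 0 0 0;-0.15 0 0 0;-0.15 0 0 0;-0.15 0 0 0"}}

```text
time_s: 5.48
tcp_pos: [0.4306, -0.3658, 0.0265]
ee_rot: [[-0.995, -0.098, 0.0], [-0.098, 0.995, -0.0], [-0.0, -0.0, -1.0]]
wrist_force: [0.6, 0.1, -0.2]
gripper_width: 0.003
gripper_force: 0.3
```

Request:
{"api": "step_arm", "payload": {"targets": "-0.15 0 0 0;-0.15 0 0 0;-0.15 0 0 0;-0.15 0 0 0;-0.15 0 0 0;-0.15 0 0 0;-0.15 0 0 0;-0.15 0 0 0;-0.15 0 0 0;-0.15 0 0 0;-0.15 0 0 0;-0.15 0 0 0"}}

```text
time_s: 6.48
tcp_pos: [0.4489, -0.3639, 0.0266]
ee_rot: [[-0.995, -0.098, 0.001], [-0.098, 0.995, -0.0], [-0.001, -0.0, -1.0]]
wrist_force: [0.5, -0.3, 0.1]
gripper_width: 0.005
gripper_force: 0.0
```

Request:
{"api": "step_arm", "payload": {"targets": "-0.15 0 0 0;-0.15 0 0 0;-0.15 0 0 0;-0.15 0 0 0;-0.15 0 0 0;-0.15 0 0 0;-0.15 0 0 0;-0.15 0 0 0;-0.15 0 0 0;-0.15 0 0 0;-0.15 0 0 0;-0.15 0 0 0"}}

```text
time_s: 7.48
tcp_pos: [0.4666, -0.3623, 0.0266]
ee_rot: [[-0.995, -0.098, 0.001], [-0.098, 0.995, -0.0], [-0.0, -0.0, -1.0]]
wrist_force: [-2.3, -0.9, 0.7]
gripper_width: 0.002
gripper_force: 0.8
```

```bash
python3 - <<'E'
from t import *
import pickle
togo((-.033,0,.028),np.degrees(q[2])+180);print(sense()["wrist_force"])
c=cams.capture("scene");a=c["frame"][150:300,220:360]
cv2.imwrite("pics/s2.png",cv2.resize(a,None,fx=4,fy=4,interpolation=cv2.INTER_CUBIC))
E
```

```text
t 7.4833 tcp local mm [-61.3   0.6  26.6] togo cm [-2.83 -0.08 -0.14] turn 0.39 j [-22.1  30.5 -17.6   0.  -41.8 -62.3]
[-2.27400329 -0.88434141  0.74522425]
```

View pics/s2.png

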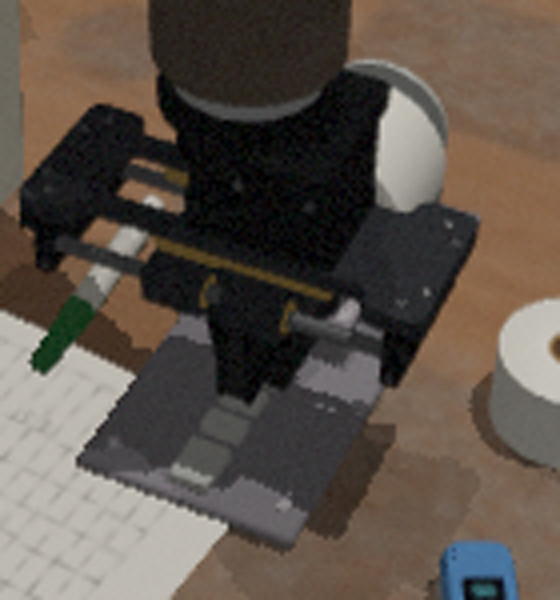

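The scene crop shows the fingers behind the carriage, with the rail notches uncovered as the guide slides. The bystanders haven't moved. I'll keep pushing.

Request:
{"api": "step_arm", "payload": {"targets": "-0.15 0 0 0;-0.15 0 0 0;-0.15 0 0 0;-0.15 0 0 0;-0.15 0 0 0;-0.15 0 0 0;-0.15 0 0 0;-0.15 0 0 0;-0.15 0 0 0;-0.15 0 0 0;-0.15 0 0 0;-0.15 0 0 0"}}

```text
time_s: 8.53
tcp_pos: [0.4842, -0.3606, 0.0266]
ee_rot: [[-0.995, -0.098, 0.0], [-0.098, 0.995, -0.0], [-0.0, -0.0, -1.0]]
wrist_force: [-2.3, -1.0, 2.1]
gripper_width: 0.006
gripper_force: 1.3
```

Request:
{"api": "step_arm", "payload": {"targets": "-0.1 0 0 0;-0.1 0 0 0;-0.1 0 0 0;-0.1 0 0 0;-0.1 0 0 0;-0.1 0 0 0;-0.1 0 0 0"}}

```text
time_s: 9.12
tcp_pos: [0.4917, -0.3596, 0.0265]
ee_rot: [[-0.995, -0.098, 0.001], [-0.098, 0.995, -0.0], [-0.001, -0.0, -1.0]]
wrist_force: [0.7, -0.3, -0.1]
gripper_width: 0.007
gripper_force: 0.0
```

Request:
{"api": "step_arm", "payload": {"targets": "-0.05 0 0 0;-0.05 0 0 0;-0.05 0 0 0;-0.05 0 0 0"}}

```text
time_s: 9.45
tcp_pos: [0.4926, -0.3596, 0.0265]
ee_rot: [[-0.995, -0.098, -0.001], [-0.098, 0.995, 0.0], [0.001, 0.0, -1.0]]
wrist_force: [-0.5, -0.1, 1.0]
gripper_width: 0.003
gripper_force: 0.8
```

Request:
{"api": "step_arm", "payload": {"targets": "-0.05 0 0 0;-0.05 0 0 0;0 0 0 0"}}

```text
time_s: 9.7
tcp_pos: [0.4933, -0.3595, 0.0265]
ee_rot: [[-0.995, -0.097, -0.001], [-0.097, 0.995, 0.0], [0.001, 0.001, -1.0]]
wrist_force: [-3.6, -0.4, 2.9]
gripper_width: 0.007
gripper_force: 1.5
```

Request:
{"api": "step_arm", "payload": {"targets": "0.2 0 0 0;0.8 0 0 0;1.5 0 0 0;1.5 0 0 0;0 0 -2 0;0 0 -3 0;0 0 -2.4 0;0 0 0 0"}}

```text
time_s: 10.37
tcp_pos: [0.4572, -0.3654, 0.1062]
ee_rot: [[-0.995, -0.099, 0.01], [-0.099, 0.995, -0.006], [-0.01, -0.007, -1.0]]
wrist_force: [0.7, -1.6, 1.8]
gripper_width: 0.003
gripper_force: 0.0
```

```bash
python3 - <<'E'
from t import *
togo((-.003,0.001,.1),np.degrees(q[2])+180)
c=cams.capture("top");a=c["frame"][125:275,240:345]
cv2.imwrite("pics/t3.png",cv2.resize(a,None,fx=4,fy=4,interpolation=cv2.INTER_CUBIC))
E
```

```text
t 10.3667 tcp local mm [-70.9  -1.7 106.2] togo cm [-6.78  0.22  0.68] turn 0.45 j [-22.7  24.1 -14.7   0.1 -50.6 -61.7]
```

View pics/t3.png

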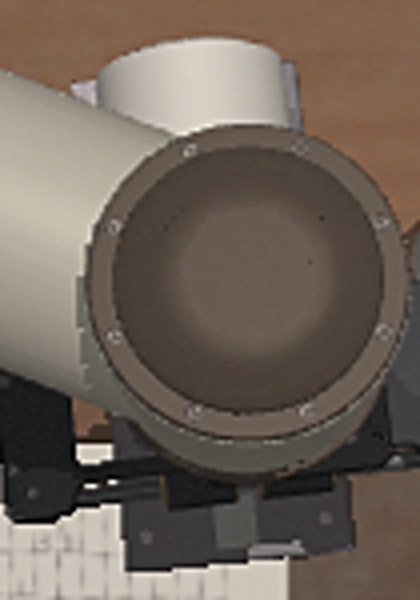

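The top crop shows the roll pushed up to the end plate: its far edge is at row 38, where the plate's edge was. The gripper hides the rest. Next I'll press the lever.

Request:
{"api": "step_arm", "payload": {"targets": "-2 0 0 0;-2.4 0 0 0;-2.4 0 0 0;0 0 0 0;0 0 0.8 0;0 0 0.5 0;0 0 0.4 0;0 0 0.3 0"}}

```text
time_s: 11.08
tcp_pos: [0.5204, -0.3566, 0.0792]
ee_rot: [[-0.995, -0.097, -0.002], [-0.097, 0.995, 0.001], [0.002, 0.001, -1.0]]
wrist_force: [-0.1, 0.1, 0.0]
gripper_width: 0.004
gripper_force: 0.0
```

```bash
python3 - <<'E'
from t import *
togo((-.012,0.001,.052),np.degrees(q[2])+180);print(sense()["wrist_force"])
E
```

```text
t 11.0833 tcp local mm [-7.2  1.3 79.2] togo cm [ 0.47 -0.03  2.72] turn 0.34 j [-19.8  30.   -8.8  -0.  -51.3 -64.7]
[-0.09530696  0.09091078  0.00010511]
```

Request:
{"api": "step_arm", "payload": {"targets": "0 0 0.2 0;0 0 0.2 0;0 0 0.2 0;0.05 0 0.2 0;0.05 0 0.2 0;0.05 0 0.2 0;0.05 0 0.2 0;0.05 0 0.2 0;0.05 0 0.2 0;0.05 0 0.2 0;0.05 0 0.2 0;0 0 0 0"}}

```text
time_s: 12.08
tcp_pos: [0.5177, -0.357, 0.0579]
ee_rot: [[-0.995, -0.098, -0.0], [-0.098, 0.995, 0.0], [0.0, 0.0, -1.0]]
wrist_force: [-0.6, -0.2, -1.0]
gripper_width: 0.004
gripper_force: 0.0
```

Request:
{"api": "step_arm", "payload": {"targets": "0 0 0.1 0;0 0 0.1 0;0 0 0.1 0;0 0 0 0"}}

```text
time_s: 12.42
tcp_pos: [0.5179, -0.3572, 0.0554]
ee_rot: [[-0.995, -0.098, 0.0], [-0.098, 0.995, -0.0], [-0.0, -0.0, -1.0]]
wrist_force: [-0.6, 0.1, 0.4]
gripper_width: 0.005
gripper_force: 0.0
```

Request:
{"api": "step_arm", "payload": {"targets": "0 0 0.1 0;0 0 0.1 0;0 0 0.1 0;0 0 0 0"}}

```text
time_s: 12.75
tcp_pos: [0.5179, -0.3571, 0.0525]
ee_rot: [[-0.995, -0.098, -0.0], [-0.098, 0.995, 0.0], [0.0, 0.0, -1.0]]
wrist_force: [-0.1, 0.2, -0.4]
gripper_width: 0.004
gripper_force: 0.0
```

Request:
{"api": "step_arm", "payload": {"targets": "0 0 0.1 0;0 0 0.05 0;0 0 0 0"}}

```text
time_s: 13.0
tcp_pos: [0.5179, -0.3572, 0.0522]
ee_rot: [[-0.995, -0.098, 0.0], [-0.098, 0.995, -0.0], [-0.0, -0.0, -1.0]]
wrist_force: [-1.8, 1.4, 7.1]
gripper_width: 0.007
gripper_force: 3.2
```

Request:
{"api": "step_arm", "payload": {"targets": "0 0 0.1 0;0 0 0.05 0;0 0 0 0"}}

```text
time_s: 13.25
tcp_pos: [0.518, -0.3573, 0.0521]
ee_rot: [[-0.995, -0.099, 0.0], [-0.099, 0.995, -0.001], [-0.0, -0.001, -1.0]]
wrist_force: [-3.3, 3.1, 11.7]
gripper_width: 0.005
gripper_force: 6.0
```

Hard stop at 52 mm, which is the lever's fully-down height. Now I'll retreat straight up, then back.

Request:
{"api": "step_arm", "payload": {"targets": "0 0 -0.3 0;0 0 -1 0;0 0 -2.5 0;0 0 -3 0;0 0 -3 0;2 0 -3 0;3 0 -2.5 0;3 0 -2.5 0;3 0 -2 0;3 2 0 0;0 4 0 0;0 4 0 0"}}

```text
time_s: 14.25
tcp_pos: [0.367, -0.2713, 0.2481]
ee_rot: [[-0.996, -0.093, 0.002], [-0.093, 0.996, -0.0], [-0.001, -0.0, -1.0]]
wrist_force: [1.3, 1.9, 0.9]
gripper_width: 0.004
gripper_force: 0.0
```

```bash
python3 - <<'E'
from t import *
s=cams.capture("scene")["frame"][150:300,220:360];c=cams.capture("top")["frame"][125:275,240:345]
cv2.imwrite("pics/f.png",np.hstack([cv2.resize(a,None,fx=3,fy=3,interpolation=cv2.INTER_CUBIC) for a in(s,c)]))
togo((0,0,.2),185)
E
```

```text
t 14.35 tcp local mm [-151.6  103.5  248.5] togo cm [-15.04 -10.51   4.87] turn 0.81 j [-15.6   4.  -19.7  -0.1 -66.3 -68.6]
```

View pics/f.png

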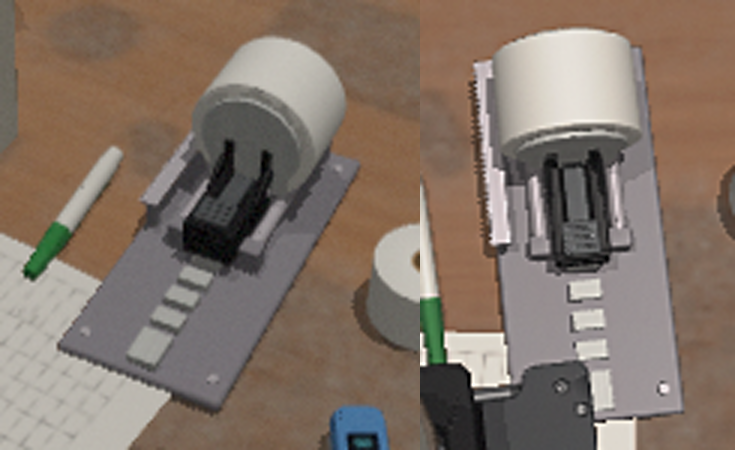

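The final pictures show the roll tight between the guide and the end plate, the lever flat on the carriage, and the marker, spare roll and oximeter where they were.

```bash
python3 -c "
from station import r
print(r.finish_job())"
```

```text
the job is handed in; nothing more can be done
None
```

The job is handed in, at about 14 s of the 42 s allowed: the roll sits snug against the end plate with the guide in its 0.0735 notch, the lock lever is fully down and the arm is clear; the interface gave no verdict.

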